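Fit a fresh igniter cell in the table hob and lock the battery cap

TASK

Fit the table hob with its fresh igniter battery: put the battery that stands upright on the worktop into the well in the hob's deck, set the black winged cap on it, push the cap down against the spring and turn it clockwise, about a quarter turn, until you feel the stop, then let it spring up into its locked detent. Press and turn gently, never forcing the cap, and leave the other things on the worktop, the spent battery in the dish among them, where they are.

Things in the scene. Friction and masses are not known exactly. Their poses are not given: they have to be found in the camera images.
- hob: Fixed single-burner gas table hob, all white enamel, 404 mm deep (x) by 324 wide (y), deck 100 mm above the worktop. The iron grate stands 45 mm above the deck, 113 mm in radius, centred 60 mm behind and 10 mm right of the hob's centre. Origin: centre of the underside, on the worktop. Front with the control knob faces hob -x, y to its left, z up. It stands turned by a few degrees.
- well (a point): Centre of the battery well's mouth, at the top of the grey collar, 57 mm across, 4 mm proud of the deck near its front left corner. Axes as the hob's. Opening 36.4 mm in diameter with two lug notches; below it a 36 mm bore with a sprung contact plate. A cell let go in the mouth slides down and rests with its stud about 6.5 mm below the collar's top; the spring then gives 0.7 N per mm.
- notch (a point): Middle of the rear lug notch, at the collar's top, 22 mm from the well's axis. The two notches, opposite each other, are 28 degrees wide, 53 mm across; their line lies 24 degrees clockwise (from above) of the hob's x line. Clockwise of each runs a lip 8 mm thick, then the detent, a hidden pocket 3 mm up, then a solid stop; the detent's angle differs from hob to hob: 48 to 84 degrees from the notch.
- cell: The fresh round cell, standing upright on the worktop, 33.2 mm in diameter, 61.5 mm tall with its 2 mm contact stud on top, 120 to 160 g, aluminium sheath with a black band. Origin: centre of its lower end; z up along the cell. The lower edge is bevelled by 2 mm. The spent cell looks alike but lies on its side in a dish.
- cap: The black quarter-turn cap, standing on the worktop, 45.5 mm tall, 60 g. Origin: centre of its spigot's foot; z up; x along the wing and along the line of the two lugs (alike both ways round). Spigot 34 mm in diameter, 18.5 mm tall, its foot tapering to 28 mm over the lowest 4 mm; above it a flange 60 mm across and 5 mm thick, and the wing, 44 mm long, 11 mm thick, 22 mm tall.
- cap_wing (a point): Middle of the wing, on the cap's axis, 34.5 mm above its foot, 11 mm above the flange's top and 11 mm below the wing's top. Locked in the detent (2.5 degrees of play either way, just short of the stop) the wing lies within some 20 degrees of the hob's y and the flange's underside 5 mm above the collar; let go under the lip it stays at 2 mm, not locked.
- cap_lug (a point): Outer end of one of the two lugs at mid-height, 24.5 mm from the axis on the cap's +x side, 6.5 mm above its foot. Lugs are 18 degrees wide, 4 mm thick. Over the notches the cap sinks in by itself until its foot meets the cell, flange about 11 mm above the collar. Pushed on until the flange meets the collar (spring then about 8 N), the lugs run 2 mm below the lip and the cap can turn.
- dish: Bystander: shallow white dish, 75 by 115 by 16 mm, holding the spent cell. Origin: centre of the underside.
- spent_cell: Bystander: spent cell lying on its side in the dish, 33 mm in diameter, 61.5 mm long. Origin: on the dish's floor, under the cell.
- ramekin: Bystander: white ceramic ramekin, 90 mm across, 48 mm tall. Origin: centre of the underside.
- cutter: Bystander: steel ring pastry cutter, 68 mm across, 35 mm tall. Origin: centre of the underside.
- jar: Bystander: glass jar with a metal lid, 60 mm across, 85 mm tall. Origin: centre of the underside.
- timer: Bystander: round white kitchen timer, 74 mm across, 36 mm tall. Origin: centre of the underside.
- pastry_brush: Bystander: pastry brush lying in front of the hob. Origin: underside.
- measuring_cup: Bystander: steel measuring mug, 80 mm across, 85 mm tall. Origin: centre of the underside.
There are look-alikes about, which are no part of the job. What is shaped like the cap but green or orange is not meant.

How it is judged (in metres and radians):
On the way, in this order (a step that is already met when the one before it is completed fails the run):
1. the fresh cell is seated upright in the well, resting on the contact spring (horizontal distance between cell and well below 0.004 m and angle between cell's own z axis and vertical below 0.1 rad and z of cell in the frame of hob below 0.042 m), for 0.2 s.
2. the cap is pushed down with its lugs below the collar's lip (horizontal distance between cap and well below 0.004 m and z of cap in the frame of hob below 0.0885 m), for 0.1 s.
At the end, for the whole second after the job is handed in: Fresh cell upright in the well under the cap, cap on the well's axis (4 mm), level, wing within 23 degrees of the hob's y and sprung up into the detent: flange 3.6 to 7 mm above the collar (not 2 mm, as under the lip); cap and cell let go and at rest (horizontal distance between each of cell, cap and well below 0.004 m and angle between cell's own z axis and vertical below 0.1 rad and z of cell in the frame of hob below 0.036 m and z of cap in the frame of hob between 0.0891 and 0.0925 m and angle between the x axis of cap and the y axis of hob, either way round below 0.4 rad and angle between cap's own z axis and vertical below 0.08 rad and linear speed of each of cap, cell below 0.02 m/s); the robot touches nothing.
It fails at once if the cap is forced against the hob's collar with more than 30 N (contact force between cap and hob above 30 N).
It fails at once if a bystander is moved by more than 40 mm (distance of any of dish, spent_cell, ramekin, cutter, jar, timer, pastry_brush, measuring_cup from where it was at the start of the episode above 0.04 m).
It also fails if it takes over 72 s, if anything falls off the work surface, if the arm or the gripper's body presses on something with over 40 N, if the wrist force passes 120 N, or if a joint passes its speed limit or range.

ROBOT

A 7-joint arm with a two-finger parallel gripper is mounted at the origin on the work surface. World frame = base frame: x ahead of the robot, y to its left, z up, the work surface at z = 0. Lengths are in mm, angles in rad, forces in N, time in s.
With the tool pointing down it reaches from about 425 to 875 mm from the base axis. Payload 4.7 kg.
Tool frame: the origin (TCP) lies where the fingers leave the gripper's body, on its centre line; the fingertips stand 70 mm ahead of it and the grasp point (between the pads) lies 51 mm ahead of it; z points along the fingers, x is the direction in which the jaws open and shut, and the axes are right-handed (so a half turn about z gives the same grasp; the last joint's range is limited). The gripper opens to 87 mm and grips with 3 to 60 N. Pads are 19 mm wide; open, the fingers measure 117 mm over their backs; the gripper's body (75 mm by 190 mm) begins 51 mm behind the grasp point.
Start: joints at [1.231, 0.321, -0.07, 1.45, 0.023, 1.371, -0.057], TCP at [225.184, -609.763, 292.287] pointing down, gripper open.
Joint ranges: [-2.86, 2.86], [-0.3, 2.09], [-1.38, 1.24], [0.06, 2.45], [-1.56, 4.7], [0.09, 2.05], [-2.69, 2.69]. Speed limits (rad/s): [2.57, 2.57, 3.14, 3.14, 3.14, 3.14, 3.14].

INTERFACE

Orientations are given as a unit quaternion [w, x, y, z].
In Python, from plant import manip gives the robot as it stands.
- The arm moves only by the tool send_rows, never from a script. Its argument "rows" is a list that holds one entry, the list of rows, each a list of 7 numbers: the opening, from 0 (shut) to 1 (fully open), then the shift along the world's x, y, z in m, then the turn, a rotation vector about the world's x, y, z in degrees. A call has 1 to 12 rows; each row shifts and turns the commanded pose from where the row before left it; what a row does not reach is not made up. A row lasts 1/12 s, in which the tool goes at most 41.7 mm and 7.16 degrees, less where a joint would pass 70% of its speed; a pose out of reach is approached as far as the arm can. A call with a gripper value outside its range is refused whole. The fingers move at their own pace and stop on an object; "newtons" is the grip in N (left out, the last holds). Time passes only in rows, so rows that do not move let the fingers close. It gives the time, the measured TCP pose, the force and the opening at its end, in the units of the state.
- manip.observe(): the state, without advancing time (a new reading comes with each control period).
- manip.grab_frame(name): name is "side" or "top"; returns a dict with "frame" (420x560x3 uint8, red, green, blue), "K" (3x3 intrinsics, pixels), "R" (3x3) and "t" (3): a world point X has camera coordinates R X + t. Camera axes: x right, y down, z forward; pixel columns grow to the right and rows downward; lengths in mm; the calibration is good to about 2 mm. A picture is of the moment at which its call begins. There is no depth.
- manip.hand_in(): hands the job in, once; it reports no verdict.
The state is a dict: "time_s": time; "joint_positions": joint angles; "joint_vel": joint speeds; "effort": joint torques, N m; "tool_pos": TCP position; "tool_rot": TCP orientation; "force": force on the tool from outside, world axes, zero at the start; "torque": the same for the moment, N m; "finger_gap": finger opening in mm.
Only numpy, scipy, OpenCV 4.12 (cv2) and the standard library are available. Lean on these libraries where they do the work, as an engineer would, in place of code of your own. Each camera call takes 0.05 s, during which the arm holds its last target.

## Working session

There is one attempt and no reset: what is moved stays moved. The work goes in short steps, Python scripts to look and compute and a tool call to move; the robot and the scene stay as the last step left them, time stands still between calls to the robot, and variables do not carry over. Pictures are saved under pics/ and viewed, and the job is handed in when it is done.

Besides the shell and the picture viewer there is one more tool, called after "Emit:" by a JSON object that holds its "api" and its "payload", one argument or row to a line. send_rows: Moves the arm, as the interface text tells. Its arguments: {"type":"object","properties":{"rows":{"type":"array","items":{"type":"array","items":{"type":"array","items":{"type":"number"}}}},"newtons":{"type":"number"}},"required":["rows"]}

```bash
ls; mkdir -p pics; python3 - <<'E'
from plant import manip
import cv2,numpy as np
print(manip.observe())
for n in("side","top"):
    f=manip.grab_frame(n)
    cv2.imwrite(f"pics/{n}0.png",f["frame"][:,:,::-1])
    np.savez(f"{n}0.npz",**f)
    print(n,f["K"],f["R"],f["t"], -f["R"].T@f["t"])
E
```

```text
pics
{'time_s': 0.0, 'joint_positions': array([ 1.23112747,  0.32180299, -0.07009328,  1.45170605,  0.02263856,
        1.37077869, -0.05693034]), 'joint_vel': array([ 0.00071986, -0.00031478, -0.00015369, -0.00013341,  0.00104715,
       -0.00070122, -0.00114711]), 'effort': array([-1.70156400e-04, -4.91291785e+01, -4.04079678e-01, -3.12535036e+01,
       -6.39421446e-02,  4.36438539e-02,  1.85059243e-04]), 'tool_pos': array([ 224.98831714, -609.36271638,  291.15886939]), 'tool_rot': array([-4.88854319e-04,  8.20502951e-01, -5.71641494e-01, -8.19266660e-04]), 'force': array([-0.30176986,  0.84833411, -0.21272373]), 'torque': array([0.01364598, 0.05966478, 0.00370199]), 'finger_gap': 87.1689269757744}
side [[409.81811299   0.         278.14910554]
 [  0.         409.81811299 208.55369331]
 [  0.           0.           1.        ]] [[-0.92450736 -0.38114386 -0.00393764]
 [-0.29527818  0.72268667 -0.62492781]
 [ 0.24103308 -0.57658766 -0.78067261]] [536.79545049 142.01236626 992.44803675] [298.99168615 674.19913631 865.63818636]
top [[410.17758071   0.         279.98549204]
 [  0.         410.17758071 208.62713024]
 [  0.           0.           1.        ]] [[-0.00368845 -0.99997656  0.00576825]
 [-0.99462871  0.00307192 -0.10346151]
 [ 0.10344137 -0.00611888 -0.99461673]] [  60.8666964   533.88066031 1094.29071745] [ 418.04261235   65.9210644  1143.28486215]
```

View pics/side0.png

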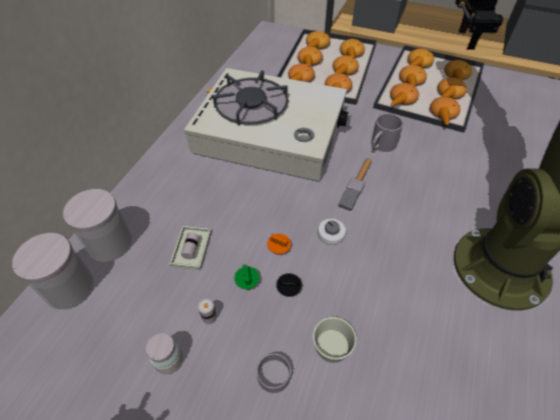

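View pics/top0.png

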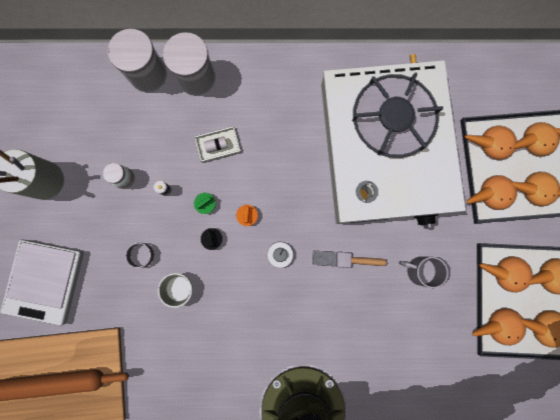

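The top view shows the fresh cell at about (162,188), the black cap at (211,239) and the well collar at (366,191). The green and orange look-alikes are next to the cap. I'll zoom in before measuring.

```bash
cat > h.py <<'E'
import numpy as np,cv2
def load(n,k=0):
    f=np.load(f"{n}{k}.npz"); return {q:f[q] for q in f.files}
def ray(f,u,v,z):
    d=f["R"].T@np.linalg.solve(f["K"],[u,v,1.]); c=-f["R"].T@f["t"]
    return c+d*(z-c[2])/d[2]
def proj(f,X):
    p=f["K"]@(f["R"]@np.asarray(X,float)+f["t"]); return p[:2]/p[2]
def snap(n,k):
    from plant import manip
    f=manip.grab_frame(n); np.savez(f"{n}{k}.npz",**f); return f
def crop(f,u,v,w,s):
    u,v=int(u),int(v); y0=max(0,v-w);x0=max(0,u-w)
    return cv2.resize(f["frame"][y0:v+w,x0:u+w,::-1],None,fx=s,fy=s,interpolation=cv2.INTER_CUBIC)
E
python3 - <<'E'
from h import *
t=load("top");s=load("side")
a=[crop(t,162,188,25,5),crop(t,211,239,25,5),crop(t,366,191,25,5)]
b=[crop(s,207,310,25,5),crop(s,289,285,25,5),crop(s,304,134,25,5)]
cv2.imwrite("pics/crops.png",np.vstack([np.hstack(a),np.hstack(b)]))
E
```

```text
(no output)
```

View pics/crops.png

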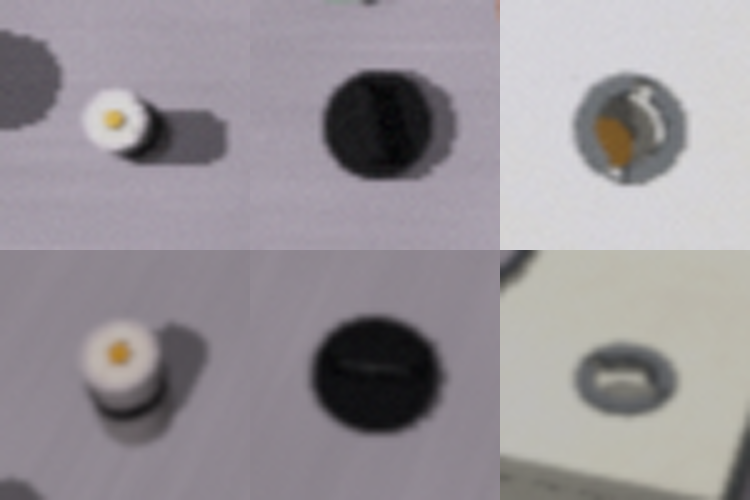

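```bash
python3 - <<'E'
from h import *
def comp(m,u,v):
    n,l,st,c=cv2.connectedComponentsWithStats(m.astype(np.uint8)); 
    i=min((i for i in range(1,n) if st[i,4]>=6),key=lambda i:np.hypot(*(c[i]-[u,v]))); return (l==i).astype(np.uint8),st[i],c[i]
def ell(m):
    cs,_=cv2.findContours(m,cv2.RETR_EXTERNAL,cv2.CHAIN_APPROX_NONE); return cv2.fitEllipse(cv2.convexHull(max(cs,key=len)))
for n,cell,cap,well in(("top",(160,187),(211,239),(366,191)),("side",(206,306),(289,285),(304,134))):
    f=load(n); im=f["frame"].astype(int); r,g,b=im[...,0],im[...,1],im[...,2]
    m,st,c=comp((r-b>60),*cell); print(n,"stud",c,st[4],ray(f,*c,61.5))
    hsv=cv2.cvtColor(f["frame"],cv2.COLOR_RGB2HSV)
    m,st,c=comp(im.max(2)<62,*cap); e=ell(m); print("cap",c,st,e,ray(f,*e[0],21), ray(f,*e[0],23.5))
    m,st,c=comp((im.max(2)<150)&(im.max(2)>60) if n=="top" else (im.max(2)<140),*well); e=ell(m); print("well",c,st,e,ray(f,*e[0],104))
    d=f["frame"][cap[1]-20:cap[1]+20,cap[0]-20:cap[0]+20,::-1].astype(float)
    w=f["frame"][well[1]-20:well[1]+20,well[0]-20:well[0]+20,::-1].astype(float)
    cv2.imwrite(f"pics/e_{n}.png",np.hstack([cv2.resize(np.clip(x*k,0,255).astype(np.uint8),None,fx=10,fy=10,interpolation=cv2.INTER_CUBIC) for x,k in((d,4),(w,1.))]))
E
```

```text
top stud [159.125 186.125] 8 [591.77303671 380.81149385  61.5       ]
cap [211.34188034 238.62108262] [201 229  22  21 351] ((211.52081298828125, 238.60055541992188), (20.625078201293945, 21.480541229248047), 65.95654296875) [453.1443752 246.0617232  21.       ] [453.06618256 245.66044215  23.5       ]
well [366.45480226 191.5       ] [356 181  22  22 354] ((366.67633056640625, 191.3764190673828), (21.5101261138916, 21.686697006225586), 65.79821014404297) [ 569.87470203 -162.72417771  104.        ]
side stud [205.33333333 305.25      ] 12 [590.00272086 380.82796093  61.5       ]
cap [288.76923077 284.6199095 ] [277 274  25  22 442] ((288.74383544921875, 284.6437072753906), (22.195188522338867, 24.761220932006836), 98.10832214355469) [451.85934714 248.24476593  21.        ] [451.40688222 249.5055258   23.5       ]
well [303.60930233 134.49302326] [294 128  20  14 215] ((303.5766296386719, 134.50048828125), (14.309569358825684, 19.68416976928711), 92.2211685180664) [ 569.24723064 -159.0770498   104.        ]
```

```bash
python3 -c "
import cv2,numpy as np
cv2.imwrite('pics/e.png',cv2.resize(np.vstack([cv2.imread('pics/e_top.png'),cv2.imread('pics/e_side.png')]),(600,600)))"
```

```text
(no output)
```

View pics/e.png

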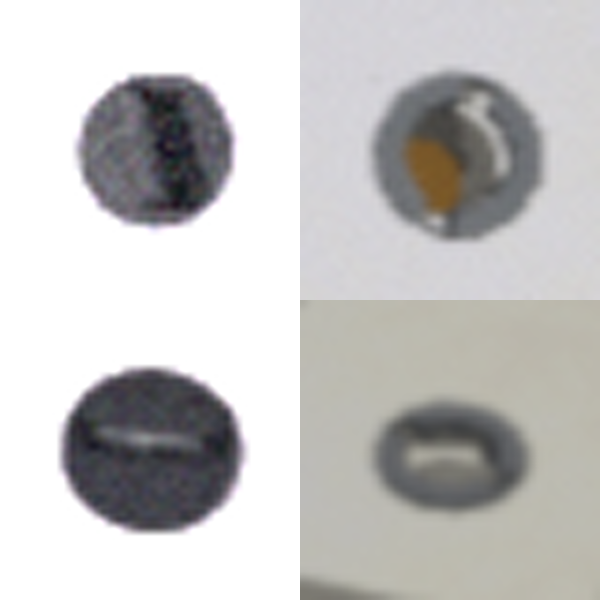

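```bash
python3 - <<'E'
from h import *
f=load("top"); g=cv2.cvtColor(f["frame"],cv2.COLOR_RGB2GRAY).astype(float)
def edge_v(rows,x0,x1):   # left edge: strongest horizontal gradient
    P=[]
    for v in rows:
        d=np.abs(np.diff(g[v,x0:x1])); i=d.argmax()
        w=d[max(0,i-1):i+2]; P.append((x0+np.average(np.arange(max(0,i-1),i+2)[:len(w)],weights=w)+.5,v))
    return np.array(P,float)
def edge_h(cols,y0,y1):
    P=[]
    for u in cols:
        d=np.abs(np.diff(g[y0:y1,u])); i=d.argmax(); P.append((u,y0+i+.5))
    return np.array(P,float)
for nm,P in(("left",edge_v(range(80,210,3),318,348)),("front",edge_h([*range(345,405,3)],212,230)),("right",edge_v(range(80,205,3),440,475))):
    W=np.array([ray(f,*p,100)[:2] for p in P])
    l=cv2.fitLine(W.astype(np.float32),cv2.DIST_HUBER,0,.01,.01).ravel(); print(nm,np.degrees(np.arctan2(l[1],l[0])),l[2:], np.median(P,0))
for n in("top","side"):
    f=load(n); G=cv2.cvtColor(f["frame"],cv2.COLOR_RGB2GRAY).astype(int)
    if n=="top": print(G[228:251,200:224])
    else: print(G[272:298,276:302])
E
```

```text
left 5.086733 [715.44574  -71.926956] [331.05825243 144.5       ]
front -84.80452 [ 499.6144 -178.2841] [373.5 218.5]
right 11.729833 [ 718.89905 -412.40952] [464.82301511 141.5       ]
[[156 158 159 160 157 155 152 126  93  77  72  75  72  80  79  85  98 107
  110 136 156 161 161 163]
 [159 159 160 158 153 128  89  63  38  34  28  33  30  30  31  34  46  71
   84 100 111 135 155 159]
 [160 159 158 152 122  71  40  28  19  17  20  24  24  25  25  29  24  33
   47  73  88 102 137 155]
 [160 157 139 105  66  34  27  30  24  20   7  15  14  16  14  18  26  23
   29  48  76  91  98 111]
 [156 153 117  62  34  28  26  32  29  23  12  10   9  12  12  22  24  22
   24  34  62  82  86  90]
 [153 127  75  37  29  29  26  28  28  27  20  10  10   6  10  18  23  26
   23  27  41  71  83  88]
 [151 111  49  30  24  27  24  27  31  26  19  12  11  15  13  18  24  25
   24  22  30  61  83  88]
 [135  87  37  28  28  25  23  28  30  26  18  14  16   9  12  10  18  22
   24  27  28  46  72  84]
 [117  60  30  26  27  26  30  31  31  26  21  15  11  10  13   8  17  25
   21  24  23  36  62  83]
 [114
[... 3544 characters left out ...]
17  17  16
   17  15  14  18  27  47  79 108]
 [136 130 111  78  43  22  19  18  16  15  18  17  16  18  17  17  16  18
   18  18  19  26  43  68 101 126]
 [137 136 129 111  80  48  27  19  17  18  14  17  18  18  17  18  18  14
   16  18  28  53  76  94 115 132]
 [137 137 135 129 115  91  62  39  24  19  19  18  17  16  18  19  19  19
   23  35  55  88 116 126 132 138]
 [137 137 136 135 131 122 106  83  64  48  36  27  24  24  24  27  31  40
   57  76  92 111 131 135 138 139]
 [137 137 136 135 135 132 129 123 111  96  80  71  69  69  69  71  75  86
  102 118 126 130 135 138 139 139]
 [137 136 137 135 134 134 134 133 131 127 125 122 121 121 121 121 122 124
  129 134 135 136 137 138 140 139]]
```

Both views agree within about 2 mm for the cell (591,381) and the cap. The well is near (569.5,-161) and the hob is turned about +5.1°, so the notch line is at about -19° in world. The wing lies at about +10°. Next I'll move towards the cell.

Emit:
{"api": "send_rows", "payload": {
  "rows": [
    [[1,0.0246,0.03,0,0,0,6.64],[1,0.0246,0.03,0,0,0,6.64],[1,0.0246,0.03,0,0,0,6.64],[1,0.0246,0.03,0,0,0,6.64],[1,0.0246,0.03,0,0,0,6.64],[1,0.0246,0.03,0,0,0,6.64],[1,0.0246,0.03,0,0,0,6.64],[1,0.0246,0.03,0,0,0,6.64],[1,0.0246,0.03,0,0,0,6.64],[1,0.0246,0.03,0,0,0,6.64],[1,0.0246,0.03,0,0,0,6.64],[1,0.0246,0.03,0,0,0,6.64]]
  ]
}}

```text
time_s: 1.1
tool_pos: [521.0, -248.1, 292.1]
tool_rot: [0.0, 0.996, 0.089, -0.0]
force: [0.3, 0.2, -0.0]
finger_gap: 87.2
```

Emit:
{"api": "send_rows", "payload": {
  "rows": [
    [[1,0.004,0.035,0,0,0,0],[1,0.004,0.035,0,0,0,0],[1,0.004,0.035,0,0,0,0],[1,0.004,0.035,0,0,0,0],[1,0.004,0.035,0,0,0,0],[1,0.004,0.035,0,0,0,0],[1,0.004,0.035,0,0,0,0],[1,0.004,0.035,0,0,0,0],[1,0.004,0.035,0,0,0,0],[1,0.004,0.035,0,0,0,0],[1,0.004,0.035,0,0,0,0],[1,0.004,0.035,0,0,0,0]]
  ]
}}

```text
time_s: 2.1
tool_pos: [568.2, 171.6, 292.0]
tool_rot: [0.0, 0.996, 0.087, -0.0]
force: [-0.5, 0.0, -0.4]
finger_gap: 86.9
```

Emit:
{"api": "send_rows", "payload": {
  "rows": [
    [[1,0.004,0.035,-0.01,0,0,0],[1,0.004,0.035,-0.01,0,0,0],[1,0.004,0.035,-0.01,0,0,0],[1,0.004,0.035,-0.01,0,0,0],[1,0.004,0.035,-0.01,0,0,0],[1,0.004,0.035,0,0,0,0],[1,0,0,0,0,0,0],[1,0,0,0,0,0,0]]
  ]
}}

```text
time_s: 2.77
tool_pos: [590.5, 383.3, 240.9]
tool_rot: [-0.001, 0.996, 0.089, -0.001]
force: [-0.0, -1.7, -0.1]
finger_gap: 87.2
```

Emit:
{"api": "send_rows", "payload": {
  "rows": [
    [[1,0,-0.002,-0.029,0,0,0],[1,0,0,-0.029,0,0,0],[1,0,0,-0.029,0,0,0],[1,0,0,-0.029,0,0,0],[1,0,0,-0.029,0,0,0],[1,0,0,0,0,0,0],[1,0,0,0,0,0,0]]
  ]
}}

```text
time_s: 3.35
tool_pos: [592.4, 375.7, 96.0]
tool_rot: [0.001, 0.996, 0.086, -0.001]
force: [0.8, -0.0, 0.2]
finger_gap: 86.6
```

Emit:
{"api": "send_rows", "payload": {
  "rows": [
    [[0.5,0,0,0,0,0,0],[0.45,0,0,0,0,0,0],[0.42,0,0,0,0,0,0],[0.39,0,0,0,0,0,0],[0.37,0,0,0,0,0,0],[0.36,0,0,0,0,0,0],[0.3,0,0,0,0,0,0],[0.3,0,0,0,0,0,0]]
  ],
  "newtons": 5
}}

```text
time_s: 4.02
tool_pos: [592.4, 378.3, 97.3]
tool_rot: [0.0, 0.996, 0.087, 0.0]
force: [-0.5, -0.1, -0.8]
finger_gap: 41.2
```

Emit:
{"api": "send_rows", "payload": {
  "rows": [
    [[0.3,0,0,0,0,0,0],[0.3,0,0,0,0,0,0],[0.3,0,0,0,0,0,0],[0.3,0,0,0,0,0,0]]
  ]
}}

```text
time_s: 4.35
tool_pos: [592.3, 378.2, 97.2]
tool_rot: [0.0, 0.996, 0.087, -0.0]
force: [0.1, -0.1, -0.7]
finger_gap: 32.9
```

```bash
python3 - <<'E'
from h import *
f=snap("side",1);t=snap("top",1)
cv2.imwrite("pics/c1.png",np.hstack([crop(f,207,310,50,4),crop(t,162,188,50,4)]))
E
```

```text
(no output)
```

View pics/c1.png

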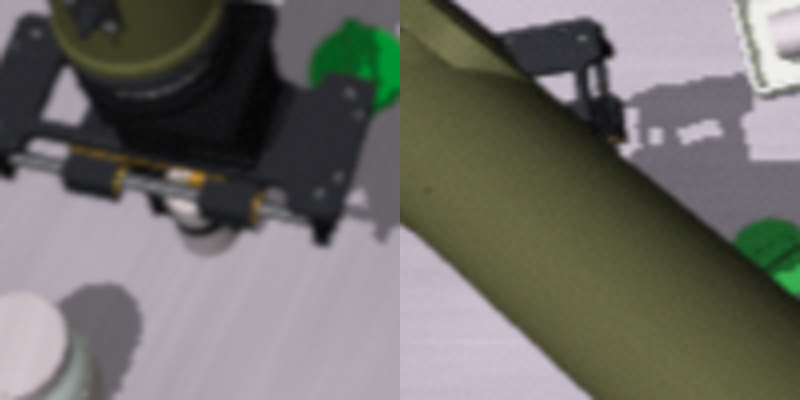

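Emit:
{"api": "send_rows", "payload": {
  "rows": [
    [[1,0,0,0,0,0,0],[1,0,0,0,0,0,0],[1,0,0,0,0,0,0],[1,0,0,0,0,0,7],[1,0,0,0,0,0,7],[1,0,0,0,0,0,7],[1,0,0,0,0,0,7],[1,0,0,0,0,0,7],[1,0,0,0,0,0,7],[1,0,0,0,0,0,7],[1,0,0,0,0,0,7],[1,0,0,0,0,0,7]]
  ]
}}

```text
time_s: 5.45
tool_pos: [592.6, 378.1, 97.3]
tool_rot: [0.0, 0.802, 0.597, 0.0]
force: [-0.5, -0.9, -0.8]
finger_gap: 86.4
```

Emit:
{"api": "send_rows", "payload": {
  "rows": [
    [[0.6,0,0,0,0,0,7],[0.6,0,0,0,0,0,7],[0.55,0,0,0,0,0,7],[0.5,0,0,0,0,0,6],[0.5,0,0,0,0,0,0],[0.3,0,0,0,0,0,0],[0.3,0,0,0,0,0,0],[0.3,0,0,0,0,0,0],[0.3,0,0,0,0,0,0],[0.3,0,0,0,0,0,0],[0.3,0,0,0,0,0,0],[0.3,0,0,0,0,0,0]]
  ],
  "newtons": 5
}}

```text
time_s: 6.45
tool_pos: [592.3, 378.6, 97.5]
tool_rot: [-0.0, 0.643, 0.766, 0.0]
force: [-0.4, 1.6, 1.2]
finger_gap: 33.1
```

Emit:
{"api": "send_rows", "payload": {
  "rows": [
    [[0.3,0,0,0,0,0,0],[0.3,0,0,0,0,0,0],[0.3,0,0,0,0,0,0],[0.3,0,0,0,0,0,0]]
  ],
  "newtons": 20
}}

```text
time_s: 6.78
tool_pos: [592.4, 378.6, 97.5]
tool_rot: [-0.0, 0.643, 0.766, 0.0]
force: [-0.7, 1.9, 1.0]
finger_gap: 32.7
```

Emit:
{"api": "send_rows", "payload": {
  "rows": [
    [[0.3,0,0,0.02,0,0,0],[0.3,0,0,0.04,0,0,0],[0.3,0,0,0.04,0,0,0],[0.3,0,0,0.03,0,0,0],[0.3,-0.0016,-0.03,0,0,0,0],[0.3,-0.0016,-0.036,0,0,0,0],[0.3,-0.0016,-0.036,0,0,0,0],[0.3,-0.0016,-0.036,0,0,0,0],[0.3,-0.0016,-0.036,0,0,0,0],[0.3,-0.0016,-0.036,0,0,0,0],[0.3,-0.0016,-0.036,0,0,0,0],[0.3,-0.0016,-0.036,0,0,0,0]]
  ]
}}

```text
time_s: 7.78
tool_pos: [578.9, 93.6, 226.7]
tool_rot: [0.0, 0.643, 0.766, -0.001]
force: [0.2, -1.0, -0.7]
finger_gap: 32.7
```

Emit:
{"api": "send_rows", "payload": {
  "rows": [
    [[0.3,-0.0016,-0.036,0,0,0,0],[0.3,-0.0016,-0.036,0,0,0,0],[0.3,-0.0016,-0.036,0,0,0,0],[0.3,-0.0016,-0.036,0,0,0,0],[0.3,-0.0016,-0.036,0,0,0,0],[0.3,-0.0012,-0.036,0,0,0,0],[0.3,0,-0.036,0,0,0,0],[0.3,0,-0.0065,0,0,0,0],[0.3,0,0,0,0,0,0],[0.3,0,0,0,0,0,0],[0.3,0,0,0,0,0,0]]
  ]
}}

```text
time_s: 8.7
tool_pos: [570.2, -160.2, 227.2]
tool_rot: [-0.0, 0.642, 0.767, 0.0]
force: [-0.2, 0.3, -1.7]
finger_gap: 32.8
```

```bash
python3 - <<'E'
from h import *
from plant import manip
o=manip.observe();print(o["tool_pos"],o["joint_positions"],o["force"],o["finger_gap"])
f=snap("side",2);t=snap("top",2)
print(proj(f,[571,-163,165]),proj(t,[571,-163,165]))
cv2.imwrite("pics/c2.png",np.hstack([crop(f,304,134,50,4),crop(t,366,191,50,4)]))
E
```

```text
[ 570.22006451 -160.24594278  227.20894631] [ 1.15894838  0.51126016 -1.2072015   1.65463381  0.49040743  1.32210898
  1.61556896] [-0.15374225  0.26439706 -1.67084822] 32.84529217852308
[304.48314801 115.94384601] [372.23577695 187.24336113]
```

View pics/c2.png

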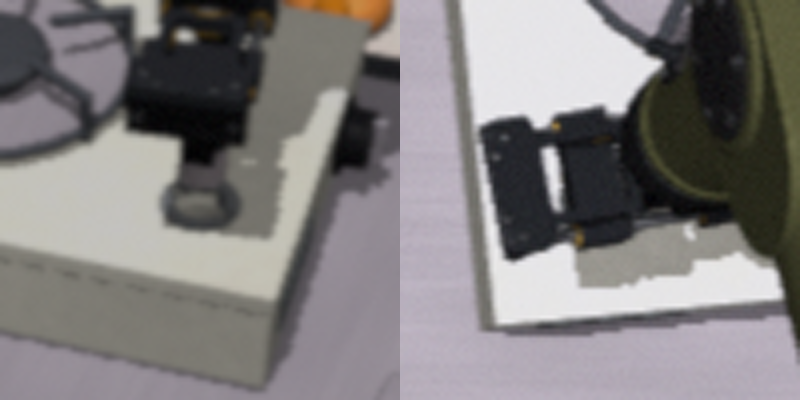

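Emit:
{"api": "send_rows", "payload": {
  "rows": [
    [[0.3,0,0,0,0,0,-6.8],[0.3,0,0,0,0,0,-6.8],[0.3,0,0,0,0,0,-6.8],[0.3,0,0,0,0,0,-6.8],[0.3,0,0,0,0,0,-6.8],[0.3,0,0,0,0,0,-6.8],[0.3,0,0,0,0,0,-6.8],[0.3,0,0,0,0,0,-6.8],[0.3,0,0,0,0,0,-6.8],[0.3,0,0,0,0,0,-6.8],[0.3,0,0,0,0,0,-6.8],[0.3,0,0,0,0,0,-6.8]]
  ]
}}

```text
time_s: 9.8
tool_pos: [570.5, -160.3, 227.4]
tool_rot: [0.0, 0.987, 0.158, 0.0]
force: [-0.4, 0.9, -2.1]
finger_gap: 32.6
```

Emit:
{"api": "send_rows", "payload": {
  "rows": [
    [[0.3,0,0,-0.006,0,0,0],[0.3,0,0,0,0,0,0]]
  ]
}}

```text
time_s: 9.97
tool_pos: [570.0, -160.8, 220.3]
tool_rot: [-0.0, 0.987, 0.162, -0.001]
force: [-0.5, -0.2, -2.2]
finger_gap: 32.4
```

```bash
python3 - <<'E'
from h import *
from plant import manip
o=manip.observe();print(o["tool_pos"],o["joint_positions"],o["force"],o["finger_gap"])
f=snap("side",3);t=snap("top",3)
cv2.imwrite("pics/c3.png",np.hstack([crop(f,304,124,30,10)]))
E
```

```text
[ 569.99388599 -160.82143976  220.3284094 ] [ 0.97926602  0.38181478 -0.91898569  1.66695932  0.31732098  1.25261628
  0.31974863] [-0.53082979 -0.24232808 -2.17101562] 32.361232444587934
```

View pics/c3.png

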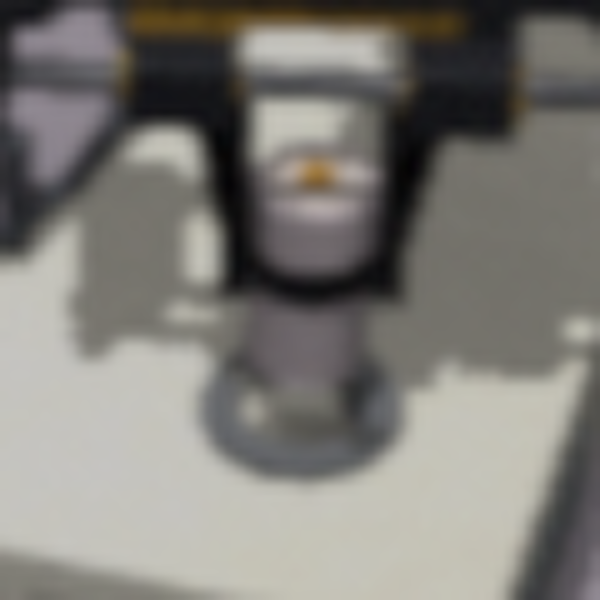

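```bash
python3 - <<'E'
from h import *
f=load("side",3)
im=f["frame"].astype(int)
m=(im[...,0]-im[...,2]>60); m[:105]=0;m[118:]=0;m[:,:295]=0;m[:,315:]=0
ys,xs=np.nonzero(m);w=(im[...,0]-im[...,2])[ys,xs]-30;print(len(xs));u,v=np.average(xs,weights=w),np.average(ys,weights=w);print(u,v)
for z in(183,184.6):print(ray(f,u,v,z))
# cell sides: row profile
for r in (113,114,118,119,126,127,128):print(r,im[r,294:318].mean(1).astype(int))
# collar in pic3: bottom & lateral extent
m=np.zeros(im.shape[:2],np.uint8)
g=im.mean(2)
for r in range(130,144):print(r,g[r,290:320].astype(int))
E
```

```text
4
305.04945054945057 110.78021978021978
[ 569.95161697 -162.05660784  183.        ]
[ 569.31652814 -160.09655167  184.6       ]
113 [ 87  46  13  12  28  59  90 109 119 122 123 124 124 126 125 120 105  80
  43  16  11  36  73 102]
114 [105  63  22  13  27  55  92 123 138 147 159 166 164 159 150 133 105  77
  40  16  17  42  80 106]
118 [184 150  79  19  20  44  73  93 101 104 107 108 108 106 102  93  74  49
  26  27  58  91 107 111]
119 [185 151  78  20  17  33  62  87  99 104 106 107 108 105  97  82  61  37
  21  31  70 100 110 111]
126 [135 128 117 109  98  92  95 100 102 104 104 103 101  98  90  83  91 106
 112 112 113 112 113 112]
127 [120 116 113 106  96  92  96 100 103 105 106 106 105 100  93  84  92 107
 113 113 114 113 112 113]
128 [135 117 110 101  89  91  97 101 103 105 107 107 104 100  91  84  91 105
 113 113 113 113 114 114]
130 [191 193 193 189 173 137  95  74  72  81  93 100 103 105 106 106 103  97
  88  75  71  81  99 110 114 114 117 129 147 150]
131 [192 192 192 187 167 128  96  88  83  77  85  98 107 109 109 107 102  94
  80  67  62  69  89 108 115 116 123 147 172 17
[... 826 characters left out ...]
 94  93  95  96
  91  82  79  86 109 147 179 190 192 191 192 192]
139 [193 193 193 192 185 163 131 107  99 100 101 102 102 100 100 101 100 100
  97  92  95 115 149 176 189 192 193 192 191 192]
140 [194 193 192 193 191 185 169 145 121 103  94  96  98  98  99  97  96  96
 100 107 125 153 178 189 191 192 191 192 192 192]
141 [194 193 193 193 193 192 188 180 166 144 125 117 114 112 106 107 112 123
 137 153 171 182 188 191 192 191 190 191 192 192]
142 [194 193 193 193 193 193 192 191 188 181 175 172 170 165 158 160 169 174
 178 184 189 191 191 191 192 191 190 192 192 192]
143 [193 193 193 193 193 193 192 192 192 192 191 191 190 188 185 187 190 191
 192 191 192 192 192 191 192 191 192 192 192 193]
```

```bash
python3 - <<'E'
from h import *
a=np.linspace(0,2*np.pi,721)
def rim(f,c,z,r=28.5): return np.array([proj(f,[c[0]+r*np.cos(q),c[1]+r*np.sin(q),z]) for q in a])
f=load("side",0); g=f["frame"].mean(2)
for r in range(124,132): print(r,g[r,298:312:3].astype(int))
for c in((569.2,-159.1),(570,-162),(570.5,-164)):
    A=rim(f,c,104);B=rim(f,c,100); print(c,A[:,0].min(),A[:,0].max(),A[:,1].min(),A[:,1].max(),B[:,1].max(), B[:,0].min(),B[:,0].max())
for c in((569.3,-160.1),(570,-162)):
  for z in(184.6,150,130): print(c,z,proj(f,[*c,z]))
t=load("top",0);g=t["frame"].mean(2)
print(g[191,350:384].astype(int));print(g[175:208,366].astype(int)); 
for c in((569.9,-162.7),(569.9,-160)):
    A=rim(t,c,104);B=rim(t,c,100); print(c,A.min(0),A.max(0),B.min(0),B.max(0))
E
```

```text
124 [183 182 183 182 181]
125 [183 183 183 183 180]
126 [183 178 177 181 181]
127 [177 155 152 170 180]
128 [148 118 115 131 169]
129 [106  95  94 102 136]
130 [ 76  77  71  87 109]
131 [82 68 67 71 96]
(569.2, -159.1) 293.3478446807854 313.8569449261082 127.76451210046007 141.44854887172536 142.54492641445526 293.31199506348474 313.7649834017797
(570, -162) 293.454209838315 313.9299316032684 127.07043456406956 140.709781638072 141.8063918230517 293.41812866985003 313.83792077498646
(570.5, -164) 293.5446633201191 313.9976748236206 126.59756993158585 140.2065174051019 141.30328246213145 293.50837595536575 313.9055816287563
(569.3, -160.1) 184.6 [305.05580985 110.78094684]
(569.3, -160.1) 150 [304.44854905 121.19137164]
(569.3, -160.1) 130 [304.11088434 126.98004284]
(570, -162) 184.6 [305.05353666 110.2955361 ]
(570, -162) 150 [304.44702542 120.70591597]
(570, -162) 130 [304.10976247 126.49482016]
[212 213 213 211 210 174 123 114 116 105  91  83  83  82  80  75  66  68
  84  96 101 113 160 150 102 113 114 123 174 209 211 212 211 210]
[211 212 213 212 210 174 128 113 109  86  95  78  73  67  70  67  66  73
  78  80  83  83  80  82  82  91  97 112 196 211 211 213 212]
(569.9, -162.7) [355.55169517 180.38072556] [377.77955552 202.41442458] [355.25767039 180.64745656] [377.40175223 202.59930981]
(569.9, -160) [354.49885205 180.38351131] [376.72725652 202.41757341] [354.20879426 180.650236  ] [376.35341614 202.60244963]
```

Emit:
{"api": "send_rows", "payload": {
  "rows": [
    [[0.3,0,-0.0005,-0.004,0,0,0],[0.3,0,0,-0.004,0,0,0],[0.3,0,0,-0.004,0,0,0],[0.3,0,0,-0.003,0,0,0],[0.3,0,0,-0.002,0,0,0],[0.3,0,0,-0.001,0,0,0],[0.3,0,0,-0.001,0,0,0],[0.3,0,0,-0.001,0,0,0],[0.3,0,0,-0.001,0,0,0]]
  ]
}}

```text
time_s: 10.82
tool_pos: [570.5, -162.8, 200.4]
tool_rot: [0.0, 0.987, 0.159, 0.0]
force: [-0.1, -0.1, -1.6]
finger_gap: 32.7
```

```bash
python3 - <<'E'
from h import *
from plant import manip
o=manip.observe();print(o["tool_pos"],o["force"],o["torque"],o["finger_gap"])
f=snap("side",4)
cv2.imwrite("pics/c4.png",np.hstack([crop(f,304,124,30,10)]))
E
```

```text
[ 570.49168815 -162.75430629  200.35199969] [-0.14238722 -0.07355317 -1.60268386] [ 0.00085228 -0.12251063  0.02985277] 32.735114930378835
```

View pics/c4.png

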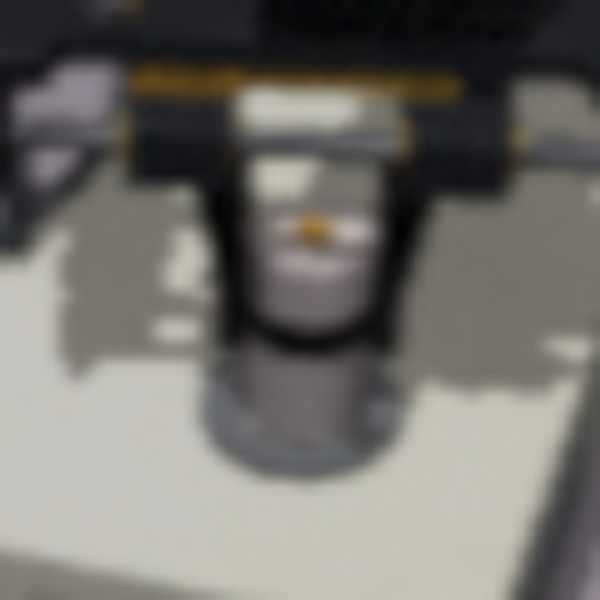

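Emit:
{"api": "send_rows", "payload": {
  "rows": [
    [[0.3,0,0,-0.001,0,0,0],[0.3,0,0,-0.001,0,0,0],[0.3,0,0,-0.001,0,0,0]]
  ]
}}

```text
time_s: 11.12
tool_pos: [570.4, -162.8, 197.2]
tool_rot: [0.0, 0.987, 0.159, 0.0]
force: [0.5, 0.5, -1.6]
finger_gap: 32.7
```

Emit:
{"api": "send_rows", "payload": {
  "rows": [
    [[0.3,0,0,-0.001,0,0,0],[0.3,0,0,-0.001,0,0,0],[0.3,0,0,-0.001,0,0,0]]
  ]
}}

```text
time_s: 11.37
tool_pos: [570.4, -162.8, 194.2]
tool_rot: [0.0, 0.987, 0.159, 0.0]
force: [-0.0, -0.0, -1.5]
finger_gap: 32.3
```

Emit:
{"api": "send_rows", "payload": {
  "rows": [
    [[0.3,0,0,-0.002,0,0,0],[0.3,0,0,-0.002,0,0,0],[0.3,0,0,-0.002,0,0,0],[0.3,0,0,-0.002,0,0,0]]
  ]
}}

```text
time_s: 11.7
tool_pos: [570.3, -162.8, 186.0]
tool_rot: [-0.0, 0.987, 0.159, -0.0]
force: [0.7, -0.0, -0.4]
finger_gap: 32.6
```

Emit:
{"api": "send_rows", "payload": {
  "rows": [
    [[0.3,0,0,-0.002,0,0,0],[0.3,0,0,-0.002,0,0,0],[0.3,0,0,-0.002,0,0,0],[0.3,0,0,0,0,0,0]]
  ]
}}

```text
time_s: 12.03
tool_pos: [570.1, -162.7, 179.8]
tool_rot: [-0.0, 0.987, 0.159, -0.0]
force: [-0.5, 0.1, -1.5]
finger_gap: 32.5
```

Emit:
{"api": "send_rows", "payload": {
  "rows": [
    [[0.45,0,0,0,0,0,0],[0.6,0,0,0,0,0,0],[0.7,0,0,0,0,0,0],[0.7,0,0,0,0,0,0],[0.7,0,0,0.03,0,0,0],[0.7,0,0,0.04,0,0,0],[0.7,0,0.02,0.03,0,0,0],[0.7,0,0.035,0,0,0,0],[0.7,0,0.035,0,0,0,0],[0.7,0,0.035,0,0,0,0]]
  ]
}}

```text
time_s: 12.87
tool_pos: [570.6, -36.6, 281.4]
tool_rot: [0.001, 0.987, 0.159, 0.001]
force: [1.2, 0.8, 0.0]
finger_gap: 60.9
```

```bash
python3 - <<'E'
from h import *
from plant import manip
o=manip.observe();print(o["tool_pos"],o["joint_positions"],o["force"],o["finger_gap"])
f=snap("side",5);t=snap("top",5)
cv2.imwrite("pics/c5.png",np.hstack([crop(f,304,134,25,8),crop(t,366,191,25,8)]))
E
```

```text
[570.62068415 -36.64786732 281.41047016] [ 0.86116791  0.29272661 -0.99808881  1.64086054  0.25250598  1.34388931
  0.1444613 ] [1.16459709 0.76994751 0.04902033] 60.90708245803012
```

View pics/c5.png

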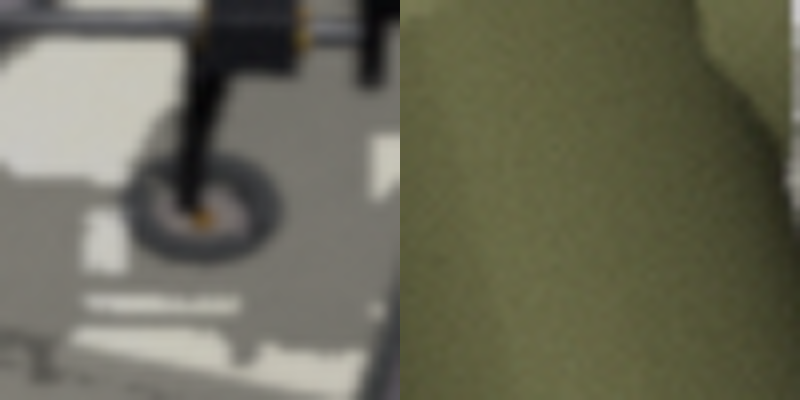

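The cell has seated: its stud is now below the collar's rim. Next is the cap.

Emit:
{"api": "send_rows", "payload": {
  "rows": [
    [[0.6,-0.00975,0.02347,-0.005,0,0,6.81],[0.6,-0.00975,0.02347,-0.005,0,0,6.81],[0.6,-0.00975,0.02347,-0.005,0,0,6.81],[0.6,-0.00975,0.02347,-0.005,0,0,6.81],[0.6,-0.00975,0.02347,-0.005,0,0,6.81],[0.6,-0.00975,0.02347,-0.005,0,0,6.81],[0.6,-0.00975,0.02347,-0.005,0,0,6.81],[0.6,-0.00975,0.02347,-0.005,0,0,6.81],[0.6,-0.00975,0.02347,-0.005,0,0,6.81],[0.6,-0.00975,0.02347,-0.005,0,0,6.81],[0.6,-0.00975,0.02347,-0.005,0,0,6.81],[0.6,-0.00975,0.02347,-0.005,0,0,6.81]]
  ]
}}

```text
time_s: 13.97
tool_pos: [453.2, 244.5, 220.3]
tool_rot: [0.0, 0.64, 0.768, 0.0]
force: [-0.3, 0.9, 0.1]
finger_gap: 52.4
```

Emit:
{"api": "send_rows", "payload": {
  "rows": [
    [[0.6,0,0,-0.02,0,0,0],[0.6,0,0,-0.02,0,0,0],[0.6,0,0,-0.02,0,0,0],[0.6,0,0,0,0,0,0],[0.6,0,0,0,0,0,0]]
  ]
}}

```text
time_s: 14.38
tool_pos: [453.0, 243.6, 160.0]
tool_rot: [-0.001, 0.642, 0.767, -0.001]
force: [0.2, 0.6, -0.1]
finger_gap: 52.3
```

```bash
python3 - <<'E'
from h import *
from plant import manip
o=manip.observe();print(o["tool_pos"],o["joint_positions"],o["force"],o["finger_gap"])
f=snap("side",6);t=snap("top",6)
cv2.imwrite("pics/c6.png",np.hstack([crop(f,288,270,40,8)]))
E
```

```text
[453.03678424 243.63472357 159.99029494] [ 0.52606584  0.39677849 -1.23910419  1.90941752  0.41426155  1.13293312
  0.87471652] [ 0.20162468  0.60760735 -0.12222227] 52.25804921348816
```

View pics/c6.png

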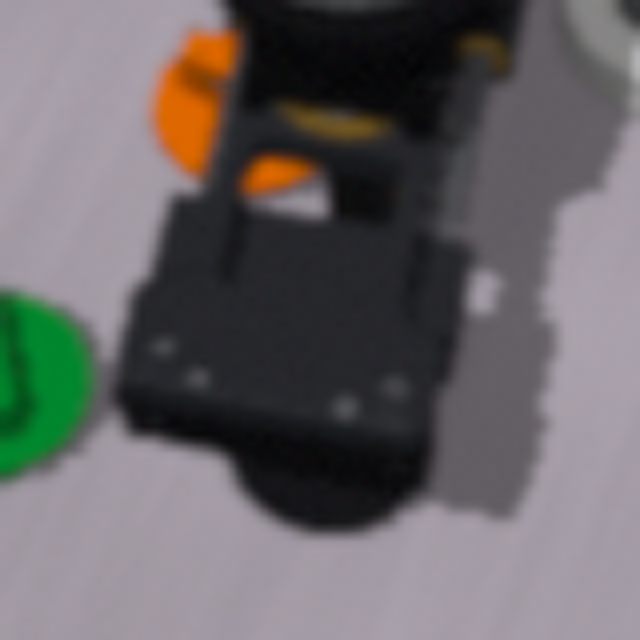

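Emit:
{"api": "send_rows", "payload": {
  "rows": [
    [[0.6,0.0005,0.001,-0.02,0,0,0],[0.6,0,0,-0.02,0,0,0],[0.6,0,0,-0.015,0,0,0],[0.6,0,0,-0.005,0,0,0],[0.6,0,0,-0.003,0,0,0],[0.6,0,0,0,0,0,0]]
  ]
}}

```text
time_s: 14.98
tool_pos: [454.1, 245.1, 97.6]
tool_rot: [-0.0, 0.642, 0.766, 0.0]
force: [0.4, 0.1, 0.9]
finger_gap: 52.2
```

Emit:
{"api": "send_rows", "payload": {
  "rows": [
    [[0.1,0,0,0,0,0,0],[0.1,0,0,0,0,0,0],[0.1,0,0,0,0,0,0],[0.1,0,0,0,0,0,0],[0.1,0,0,0,0,0,0],[0.1,0,0,0,0,0,0],[0.1,0,0,0,0,0,0],[0.1,0,0,0,0,0,0]]
  ],
  "newtons": 8
}}

```text
time_s: 15.65
tool_pos: [453.9, 245.0, 97.4]
tool_rot: [-0.0, 0.642, 0.766, 0.0]
force: [1.0, -0.1, 0.4]
finger_gap: 11.2
```

Emit:
{"api": "send_rows", "payload": {
  "rows": [
    [[0.1,0,0,0,0,0,0],[0.1,0,0,0,0,0,0],[0.1,0,0,0.01,0,0,0],[0.1,0,0,0.03,0,0,0],[0.1,0,0,0.04,0,0,0],[0.1,0,0,0.03,0,0,0],[0.1,0,0,0.02,0,0,0]]
  ],
  "newtons": 35
}}

```text
time_s: 16.23
tool_pos: [454.3, 246.0, 230.7]
tool_rot: [0.001, 0.642, 0.767, 0.001]
force: [1.1, 0.2, -0.7]
finger_gap: 10.6
```

Emit:
{"api": "send_rows", "payload": {
  "rows": [
    [[0.1,0.0097,-0.034,0,0,0,-2.42],[0.1,0.0097,-0.034,0,0,0,-2.42],[0.1,0.0097,-0.034,0,0,0,-2.42],[0.1,0.0097,-0.034,0,0,0,-2.42],[0.1,0.0097,-0.034,0,0,0,-2.42],[0.1,0.0097,-0.034,0,0,0,-2.42],[0.1,0.0097,-0.034,0,0,0,-2.42],[0.1,0.0097,-0.034,0,0,0,-2.42],[0.1,0.0097,-0.034,0,0,0,-2.42],[0.1,0.0097,-0.034,0,0,0,-2.42],[0.1,0.0097,-0.034,0,0,0,-2.42],[0.1,0.0097,-0.034,0,0,0,-2.42]]
  ]
}}

```text
time_s: 17.23
tool_pos: [570.3, -164.9, 227.8]
tool_rot: [0.0, 0.815, 0.58, -0.0]
force: [-0.3, 0.1, -0.0]
finger_gap: 10.4
```

Emit:
{"api": "send_rows", "payload": {
  "rows": [
    [[0.1,0,0,0,0,0,0],[0.1,0,0,0,0,0,0],[0.1,0,0,0,0,0,0]]
  ]
}}

```text
time_s: 17.48
tool_pos: [570.1, -162.2, 227.5]
tool_rot: [-0.001, 0.814, 0.581, 0.0]
force: [0.2, 0.9, -0.4]
finger_gap: 10.9
```

```bash
python3 - <<'E'
from h import *
from plant import manip
o=manip.observe();print(o["tool_pos"],o["joint_positions"],o["force"],o["finger_gap"],2*np.degrees(np.arctan2(o["tool_rot"][2],o["tool_rot"][1])))
f=snap("side",7);t=snap("top",7)
cv2.imwrite("pics/c7.png",np.hstack([crop(f,304,124,30,10)]))
E
```

```text
[ 570.1187559  -162.21419544  227.54000249] [ 1.06283543  0.4215017  -1.03733888  1.65575859  0.3748378   1.28214072
  1.19534605] [ 0.23164118  0.86125944 -0.359693  ] 10.926943996366935 71.07589324550365
```

View pics/c7.png

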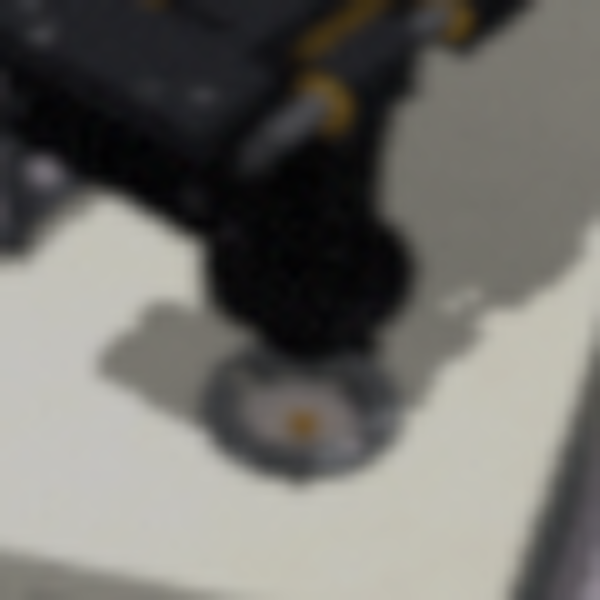

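Emit:
{"api": "send_rows", "payload": {
  "rows": [
    [[0.1,0,0,-0.006,0,0,0],[0.1,0,0,-0.006,0,0,0],[0.1,0,0,-0.006,0,0,0],[0.1,0,0,-0.004,0,0,0],[0.1,0,0,-0.002,0,0,0],[0.1,0,0,-0.002,0,0,0],[0.1,0,0,-0.001,0,0,0]]
  ]
}}

```text
time_s: 18.17
tool_pos: [570.2, -163.1, 199.9]
tool_rot: [-0.0, 0.814, 0.581, -0.0]
force: [0.3, -0.1, -0.9]
finger_gap: 10.6
```

Emit:
{"api": "send_rows", "payload": {
  "rows": [
    [[0.1,0,0,-0.001,0,0,0],[0.1,0,0,-0.001,0,0,0],[0.1,0,0,-0.001,0,0,0]]
  ]
}}

```text
time_s: 18.42
tool_pos: [570.4, -163.2, 197.4]
tool_rot: [0.0, 0.814, 0.581, 0.0]
force: [-0.4, 0.2, -0.7]
finger_gap: 10.6
```

```bash
python3 - <<'E'
from h import *
from plant import manip
o=manip.observe();print(o["tool_pos"],o["force"],o["torque"],o["finger_gap"])
f=snap("side",8)
cv2.imwrite("pics/c8.png",np.hstack([crop(f,304,124,30,10)]))
E
```

```text
[ 570.40338575 -163.16078352  197.37344205] [-0.41267173  0.16085132 -0.66291674] [ 0.11411219 -0.12773772  0.03329639] 10.597264846768798
```

View pics/c8.png

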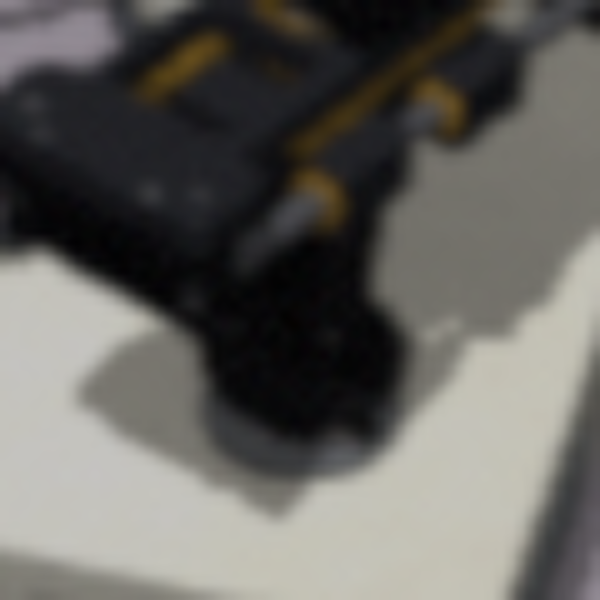

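Emit:
{"api": "send_rows", "payload": {
  "rows": [
    [[0.1,0,0,-0.001,0,0,0],[0.1,0,0,-0.001,0,0,0]]
  ]
}}

```text
time_s: 18.63
tool_pos: [570.4, -163.1, 195.3]
tool_rot: [0.0, 0.814, 0.581, 0.0]
force: [0.3, -0.3, -0.9]
finger_gap: 10.7
```

Emit:
{"api": "send_rows", "payload": {
  "rows": [
    [[0.1,0,0,-0.001,0,0,0],[0.1,0,0,-0.001,0,0,0]]
  ]
}}

```text
time_s: 18.8
tool_pos: [570.4, -163.1, 193.3]
tool_rot: [0.0, 0.814, 0.581, 0.0]
force: [-0.2, -0.3, 1.0]
finger_gap: 10.4
```

Emit:
{"api": "send_rows", "payload": {
  "rows": [
    [[0.1,0,0,-0.001,0,0,0],[0.1,0,0,-0.001,0,0,0]]
  ]
}}

```text
time_s: 18.97
tool_pos: [570.4, -163.1, 191.5]
tool_rot: [0.0, 0.814, 0.581, 0.0]
force: [-1.0, 0.3, 1.9]
finger_gap: 10.8
```

Emit:
{"api": "send_rows", "payload": {
  "rows": [
    [[0.1,0,0,-0.001,0,0,0],[0.1,0,0,-0.001,0,0,0],[0.1,0,0,-0.001,0,0,0]]
  ]
}}

```text
time_s: 19.22
tool_pos: [570.5, -163.2, 188.6]
tool_rot: [0.0, 0.814, 0.581, 0.0]
force: [-1.8, -0.6, 3.6]
finger_gap: 10.4
```

Emit:
{"api": "send_rows", "payload": {
  "rows": [
    [[0.1,0,0,-0.001,0,0,0],[0.1,0,0,-0.001,0,0,0],[0.1,0,0,-0.001,0,0,0]]
  ]
}}

```text
time_s: 19.47
tool_pos: [570.5, -163.1, 185.7]
tool_rot: [0.0, 0.814, 0.581, 0.0]
force: [-0.8, 0.1, 6.2]
finger_gap: 11.0
```

Emit:
{"api": "send_rows", "payload": {
  "rows": [
    [[0.1,0,0,-0.0005,0,0,0],[0.1,0,0,-0.0005,0,0,0]]
  ]
}}

```text
time_s: 19.63
tool_pos: [570.6, -163.2, 184.8]
tool_rot: [0.0, 0.814, 0.581, 0.0]
force: [-0.9, -0.5, 7.6]
finger_gap: 10.4
```

Emit:
{"api": "send_rows", "payload": {
  "rows": [
    [[0.1,0,0,-0.0005,0,0,0],[0.1,0,0,-0.0005,0,0,0]]
  ]
}}

```text
time_s: 19.8
tool_pos: [570.6, -163.2, 183.9]
tool_rot: [0.0, 0.814, 0.581, 0.0]
force: [-1.9, 0.4, 7.6]
finger_gap: 10.9
```

Emit:
{"api": "send_rows", "payload": {
  "rows": [
    [[0.1,0,0,-0.0005,0,0,0]]
  ]
}}

```text
time_s: 19.88
tool_pos: [570.7, -163.1, 183.5]
tool_rot: [0.0, 0.814, 0.581, 0.0]
force: [-1.6, 0.5, 7.8]
finger_gap: 10.7
```

Emit:
{"api": "send_rows", "payload": {
  "rows": [
    [[0.1,0,0,0,0,0,-3],[0.1,0,0,0,0,0,-3],[0.1,0,0,0,0,0,-3],[0.1,0,0,0,0,0,-3]]
  ]
}}

```text
time_s: 20.22
tool_pos: [570.9, -163.0, 183.7]
tool_rot: [0.001, 0.871, 0.492, 0.001]
force: [-0.7, -0.3, 6.1]
finger_gap: 10.5
```

```bash
cat > st.py <<'E'
from h import *
from plant import manip
o=manip.observe();print(o["time_s"],o["tool_pos"].round(1),"F",o["force"].round(1),"T",o["torque"].round(2),o["finger_gap"].round(1),"ang",round(2*np.degrees(np.arctan2(o["tool_rot"][2],o["tool_rot"][1])),2),o["joint_positions"].round(2))
E
python3 st.py
```

```text
Traceback (most recent call last):
  File "st.py", line 3, in <module>
    o=manip.observe();print(o["time_s"],o["tool_pos"].round(1),"F",o["force"].round(1),"T",o["torque"].round(2),o["finger_gap"].round(1),"ang",round(2*np.degrees(np.arctan2(o["tool_rot"][2],o["tool_rot"][1])),2),o["joint_positions"].round(2))
                                                                                                                ^^^^^^^^^^^^^^^^^^^^^
AttributeError: 'float' object has no attribute 'round'
```

```bash
sed -i 's/o\["finger_gap"\].round(1)/round(o["finger_gap"],1)/' st.py; python3 st.py
```

```text
20.2167 [ 570.9 -163.   183.7] F [-0.7 -0.3  6.1] T [0.13 0.09 0.01] 10.5 ang 58.89 [ 1.01  0.44 -0.97  1.7   0.39  1.2   0.97]
```

Emit:
{"api": "send_rows", "payload": {
  "rows": [
    [[0.1,0,0,0,0,0,-3],[0.1,0,0,0,0,0,-3],[0.1,0,0,0,0,0,-3],[0.1,0,0,0,0,0,-3]]
  ]
}}

```text
time_s: 20.55
tool_pos: [571.1, -162.8, 183.8]
tool_rot: [0.0, 0.917, 0.398, 0.001]
force: [0.4, 1.3, 6.8]
finger_gap: 11.0
```

```bash
python3 st.py
```

```text
20.55 [ 571.1 -162.8  183.8] F [0.4 1.3 6.8] T [ 0.19 -0.   -0.05] 11.0 ang 46.91 [ 0.98  0.43 -0.93  1.7   0.37  1.19  0.78]
```

Emit:
{"api": "send_rows", "payload": {
  "rows": [
    [[0.1,0,0,-0.0003,0,0,-3],[0.1,0,0,0,0,0,-3],[0.1,0,0,0,0,0,-3],[0.1,0,0,0,0,0,-3],[0.1,0,0,0,0,0,-3],[0.1,0,0,0,0,0,-3]]
  ]
}}

```text
time_s: 21.05
tool_pos: [571.3, -162.6, 183.6]
tool_rot: [0.0, 0.968, 0.25, 0.001]
force: [-0.8, 1.9, 7.1]
finger_gap: 10.9
```

```bash
python3 st.py
```

```text
21.05 [ 571.3 -162.6  183.6] F [-0.8  1.9  7.1] T [ 0.19 -0.02  0.02] 10.9 ang 28.91 [ 0.94  0.41 -0.87  1.71  0.33  1.18  0.49]
```

Emit:
{"api": "send_rows", "payload": {
  "rows": [
    [[0.1,0,0,0,0,0,-2],[0.1,0,0,0,0,0,-2],[0.1,0,0,0,0,0,-2]]
  ]
}}

```text
time_s: 21.3
tool_pos: [571.3, -162.7, 183.6]
tool_rot: [0.0, 0.98, 0.199, 0.001]
force: [0.9, 0.6, 7.8]
finger_gap: 10.5
```

```bash
python3 st.py
```

```text
21.3 [ 571.3 -162.7  183.6] F [0.9 0.6 7.8] T [ 0.23 -0.07  0.08] 10.5 ang 22.96 [ 0.93  0.4  -0.85  1.71  0.32  1.18  0.39]
```

Emit:
{"api": "send_rows", "payload": {
  "rows": [
    [[0.1,0,0,0,0,0,-2],[0.1,0,0,0,0,0,-2]]
  ]
}}

```text
time_s: 21.47
tool_pos: [571.3, -162.7, 183.6]
tool_rot: [0.0, 0.986, 0.165, 0.001]
force: [-0.4, 0.7, 7.8]
finger_gap: 10.6
```

```bash
python3 st.py
```

```text
21.4667 [ 571.3 -162.7  183.6] F [-0.4  0.7  7.8] T [ 0.14 -0.08  0.02] 10.6 ang 18.96 [ 0.92  0.4  -0.83  1.71  0.31  1.18  0.33]
```

Emit:
{"api": "send_rows", "payload": {
  "rows": [
    [[0.1,0,0,0,0,0,-2],[0.1,0,0,0,0,0,-2]]
  ]
}}

```text
time_s: 21.63
tool_pos: [571.3, -162.7, 183.6]
tool_rot: [0.0, 0.991, 0.13, 0.001]
force: [-0.4, 1.4, 6.9]
finger_gap: 10.8
```

```bash
python3 st.py
```

```text
21.6333 [ 571.3 -162.7  183.6] F [-0.4  1.4  6.9] T [ 0.2  -0.04 -0.04] 10.8 ang 14.96 [ 0.91  0.39 -0.82  1.71  0.31  1.18  0.26]
```

Emit:
{"api": "send_rows", "payload": {
  "rows": [
    [[0.1,0,0,0,0,0,-2],[0.1,0,0,0,0,0,-2]]
  ]
}}

```text
time_s: 21.8
tool_pos: [571.4, -162.7, 183.6]
tool_rot: [0.0, 0.995, 0.096, 0.001]
force: [-0.6, 1.3, 7.4]
finger_gap: 11.1
```

```bash
python3 st.py
```

```text
21.8 [ 571.4 -162.7  183.6] F [-0.6  1.3  7.4] T [ 0.22 -0.05  0.08] 11.1 ang 10.96 [ 0.9   0.39 -0.81  1.71  0.3   1.17  0.2 ]
```

Emit:
{"api": "send_rows", "payload": {
  "rows": [
    [[0.1,0,0,0,0,0,-2],[0.1,0,0,0,0,0,-1]]
  ]
}}

```text
time_s: 21.97
tool_pos: [571.3, -162.7, 183.6]
tool_rot: [0.0, 0.998, 0.07, 0.001]
force: [0.1, 1.1, 7.8]
finger_gap: 10.9
```

```bash
python3 st.py
```

```text
21.9667 [ 571.3 -162.7  183.6] F [0.1 1.1 7.8] T [ 0.16 -0.06  0.04] 10.9 ang 7.97 [ 0.89  0.39 -0.8   1.71  0.3   1.17  0.15]
```

Emit:
{"api": "send_rows", "payload": {
  "rows": [
    [[0.1,0,0,0,0,0,-1.5],[0.1,0,0,0,0,0,-1.5]]
  ]
}}

```text
time_s: 22.13
tool_pos: [571.4, -162.7, 183.6]
tool_rot: [0.0, 0.999, 0.044, 0.001]
force: [-0.1, 0.2, 7.1]
finger_gap: 10.4
```

```bash
python3 st.py
```

```text
22.1333 [ 571.4 -162.7  183.6] F [-0.1  0.2  7.1] T [ 0.22 -0.04 -0.  ] 10.4 ang 4.99 [ 0.88  0.38 -0.79  1.71  0.29  1.17  0.1 ]
```

Emit:
{"api": "send_rows", "payload": {
  "rows": [
    [[0.1,0,0,0,0,0,-1.5],[0.1,0,0,0,0,0,-1.5]]
  ]
}}

```text
time_s: 22.3
tool_pos: [571.4, -162.8, 183.6]
tool_rot: [0.0, 1.0, 0.017, 0.001]
force: [0.7, 0.6, 5.8]
finger_gap: 10.7
```

```bash
python3 st.py
```

```text
22.3 [ 571.4 -162.8  183.6] F [0.7 0.6 5.8] T [ 0.11 -0.14  0.06] 10.7 ang 1.98 [ 0.88  0.38 -0.78  1.71  0.29  1.17  0.05]
```

Emit:
{"api": "send_rows", "payload": {
  "rows": [
    [[0.1,0,0,0,0,0,-1.5],[0.1,0,0,0,0,0,-1.5]]
  ]
}}

```text
time_s: 22.47
tool_pos: [571.4, -162.8, 183.7]
tool_rot: [0.0, 1.0, -0.009, 0.001]
force: [-0.1, 0.9, 6.8]
finger_gap: 10.6
```

```bash
python3 st.py
```

```text
22.4667 [ 571.4 -162.8  183.7] F [-0.1  0.9  6.8] T [ 0.1  -0.07  0.06] 10.6 ang -1.02 [ 0.87  0.38 -0.77  1.71  0.28  1.17  0.  ]
```

Emit:
{"api": "send_rows", "payload": {
  "rows": [
    [[0.1,0,0,0,0,0,-1.5],[0.1,0,0,0,0,0,-1.5]]
  ]
}}

```text
time_s: 22.63
tool_pos: [571.4, -162.8, 183.7]
tool_rot: [0.0, 0.999, -0.035, 0.001]
force: [0.5, 1.0, 7.0]
finger_gap: 10.8
```

```bash
python3 st.py
```

```text
22.6333 [ 571.4 -162.8  183.7] F [0.5 1.  7. ] T [ 0.15 -0.05  0.  ] 10.8 ang -4.02 [ 0.86  0.37 -0.76  1.71  0.28  1.17 -0.04]
```

Emit:
{"api": "send_rows", "payload": {
  "rows": [
    [[0.1,0,0,0,0,0,-1.5],[0.1,0,0,0,0,0,-1.5]]
  ]
}}

```text
time_s: 22.8
tool_pos: [571.4, -162.8, 183.7]
tool_rot: [0.0, 0.998, -0.061, 0.002]
force: [-0.1, 1.1, 6.9]
finger_gap: 10.9
```

```bash
python3 st.py
```

```text
22.8 [ 571.4 -162.8  183.7] F [-0.1  1.1  6.9] T [ 0.12 -0.06  0.04] 10.9 ang -7.02 [ 0.86  0.37 -0.75  1.71  0.27  1.17 -0.09]
```

Emit:
{"api": "send_rows", "payload": {
  "rows": [
    [[0.1,0,0,0,0,0,-1],[0.1,0,0,0,0,0,-1]]
  ]
}}

```text
time_s: 22.97
tool_pos: [571.4, -162.8, 183.7]
tool_rot: [0.0, 0.997, -0.078, 0.001]
force: [0.7, 0.1, 7.3]
finger_gap: 10.5
```

```bash
python3 st.py
```

```text
22.9667 [ 571.4 -162.8  183.7] F [0.7 0.1 7.3] T [ 0.11 -0.    0.02] 10.5 ang -8.99 [ 0.85  0.37 -0.75  1.71  0.27  1.17 -0.13]
```

Emit:
{"api": "send_rows", "payload": {
  "rows": [
    [[0.1,0,0,0,0,0,-1],[0.1,0,0,0,0,0,-1]]
  ]
}}

```text
time_s: 23.13
tool_pos: [571.0, -162.7, 183.6]
tool_rot: [0.0, 0.995, -0.096, 0.001]
force: [-1.3, 0.9, 8.6]
finger_gap: 10.6
```

```bash
python3 st.py; python3 - <<'E'
from h import *
f=snap("side",9)
cv2.imwrite("pics/c9.png",np.hstack([crop(f,304,124,30,10)]))
E
```

```text
23.1333 [ 571.  -162.7  183.6] F [-1.3  0.9  8.6] T [0.3  0.28 0.08] 10.6 ang -10.99 [ 0.85  0.37 -0.74  1.71  0.27  1.17 -0.16]
```

View pics/c9.png

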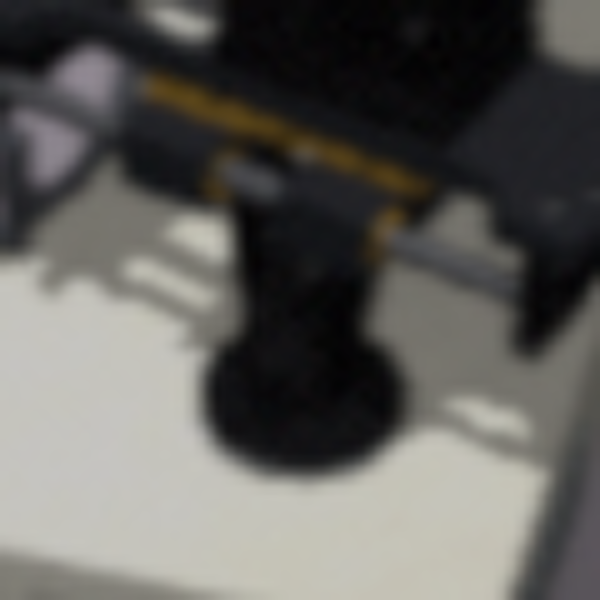

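Emit:
{"api": "send_rows", "payload": {
  "rows": [
    [[0.1,0,0,0,0,0,-1]]
  ]
}}

```text
time_s: 23.27
tool_pos: [571.0, -162.7, 183.7]
tool_rot: [0.0, 0.995, -0.104, 0.001]
force: [-1.4, 0.6, 8.6]
finger_gap: 11.1
```

```bash
python3 st.py
```

```text
23.2667 [ 571.  -162.7  183.7] F [-1.4  0.6  8.6] T [0.19 0.18 0.38] 11.1 ang -11.93 [ 0.84  0.37 -0.74  1.71  0.27  1.17 -0.17]
```

Emit:
{"api": "send_rows", "payload": {
  "rows": [
    [[0.1,0,0,0,0,0,-1]]
  ]
}}

```text
time_s: 23.35
tool_pos: [571.0, -162.7, 183.6]
tool_rot: [0.0, 0.994, -0.113, 0.001]
force: [-0.6, 1.8, 7.5]
finger_gap: 10.6
```

```bash
python3 st.py
```

```text
23.35 [ 571.  -162.7  183.6] F [-0.6  1.8  7.5] T [0.17 0.23 0.52] 10.6 ang -12.92 [ 0.84  0.37 -0.74  1.71  0.27  1.17 -0.19]
```

The turning moment rose to 0.5 Nm, so the stop is at about 82–83° from the notch. I'll back off a couple of degrees and let the cap rise.

Emit:
{"api": "send_rows", "payload": {
  "rows": [
    [[0.1,0,0,0,0,0,1.5],[0.1,0,0,0,0,0,1.5],[0.1,0,0,0.001,0,0,0],[0.1,0,0,0.001,0,0,0]]
  ]
}}

```text
time_s: 23.68
tool_pos: [571.2, -162.8, 185.4]
tool_rot: [-0.0, 0.996, -0.087, 0.001]
force: [0.5, 0.3, 4.9]
finger_gap: 10.5
```

```bash
python3 st.py
```

```text
23.6833 [ 571.2 -162.8  185.4] F [0.5 0.3 4.9] T [ 0.07 -0.08  0.03] 10.5 ang -9.94 [ 0.85  0.37 -0.75  1.71  0.27  1.17 -0.14]
```

Emit:
{"api": "send_rows", "payload": {
  "rows": [
    [[0.1,0,0,0.001,0,0,0],[0.1,0,0,0,0,0,0]]
  ]
}}

```text
time_s: 23.85
tool_pos: [571.1, -162.9, 186.3]
tool_rot: [0.0, 0.996, -0.087, 0.001]
force: [0.3, 0.5, 5.6]
finger_gap: 10.8
```

```bash
python3 st.py
```

```text
23.85 [ 571.1 -162.9  186.3] F [0.3 0.5 5.6] T [ 0.12 -0.09  0.06] 10.8 ang -9.95 [ 0.85  0.37 -0.75  1.71  0.27  1.17 -0.14]
```

Emit:
{"api": "send_rows", "payload": {
  "rows": [
    [[0.1,0,0,0.001,0,0,0],[0.1,0,0,0,0,0,0]]
  ]
}}

```text
time_s: 24.02
tool_pos: [571.0, -162.9, 187.2]
tool_rot: [-0.0, 0.996, -0.087, 0.001]
force: [0.9, 0.5, 5.7]
finger_gap: 10.5
```

Emit:
{"api": "send_rows", "payload": {
  "rows": [
    [[0.1,0,0,0.0005,0,0,0],[0.1,0,0,0,0,0,0]]
  ]
}}

```text
time_s: 24.18
tool_pos: [570.9, -162.9, 187.4]
tool_rot: [-0.0, 0.996, -0.087, 0.001]
force: [1.7, 0.5, 5.0]
finger_gap: 11.0
```

Emit:
{"api": "send_rows", "payload": {
  "rows": [
    [[0.1,0,0,0.0005,0,0,0],[0.1,0,0,0,0,0,0]]
  ]
}}

```text
time_s: 24.35
tool_pos: [570.8, -162.9, 187.7]
tool_rot: [-0.0, 0.996, -0.087, 0.001]
force: [2.2, 2.2, 4.2]
finger_gap: 10.8
```

Emit:
{"api": "send_rows", "payload": {
  "rows": [
    [[0.3,0,0,0,0,0,0],[0.5,0,0,0,0,0,0],[0.5,0,0,0,0,0,0],[0.5,0,0,0,0,0,0],[0.5,0,0,0.02,0,0,0],[0.5,0,0,0.03,0,0,0],[0.5,0,0,0.03,0,0,0],[0.5,0,0,0.03,0,0,0]]
  ]
}}

```text
time_s: 25.02
tool_pos: [569.5, -163.2, 298.0]
tool_rot: [-0.0, 0.996, -0.087, -0.001]
force: [0.1, -0.4, -0.2]
finger_gap: 42.8
```

Emit:
{"api": "send_rows", "payload": {
  "rows": [
    [[0.5,-0.01,0.035,0.01,0,0,0],[0.5,-0.01,0.035,0,0,0,0],[0.5,-0.01,0.035,0,0,0,0],[0.5,-0.01,0.035,0,0,0,0],[0.5,-0.01,0.035,0,0,0,0],[0.5,-0.01,0.035,0,0,0,0],[0.5,-0.01,0.035,0,0,0,0],[0.5,-0.01,0.035,0,0,0,0],[0.5,-0.01,0.035,0,0,0,0],[0.5,-0.01,0.035,0,0,0,0],[0.5,0,0,0,0,0,0]]
  ]
}}

```text
time_s: 25.93
tool_pos: [466.5, 195.0, 307.8]
tool_rot: [-0.001, 0.997, -0.081, -0.0]
force: [-0.6, 0.8, 0.5]
finger_gap: 43.8
```

```bash
python3 st.py; python3 - <<'E'
from h import *
f=snap("side",10);t=snap("top",10)
def br(c): return np.clip(c.astype(float)*1.6,0,255).astype(np.uint8)
cv2.imwrite("pics/c10.png",np.hstack([br(crop(f,304,130,20,10)),br(crop(t,366,191,20,10))]))
cv2.imwrite("pics/s10.png",f["frame"][:,:,::-1])
E
```

```text
25.9333 [466.5 195.  307.8] F [-0.6  0.8  0.5] T [ 0.05 -0.07  0.03] 43.8 ang -9.3 [ 0.58  0.07 -1.05  1.75  0.06  1.36 -0.65]
```

View pics/c10.png

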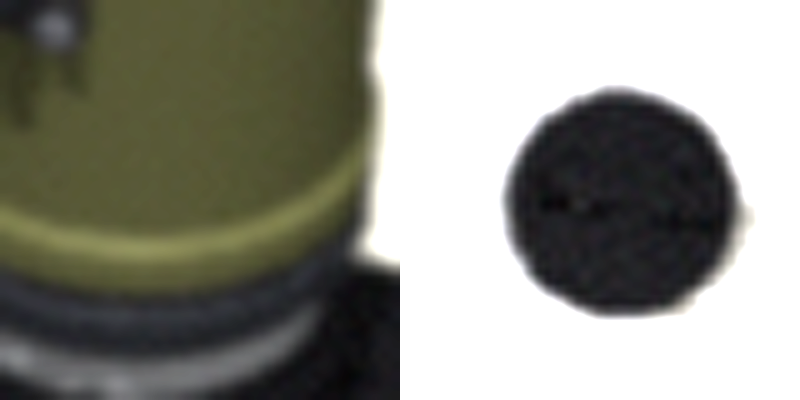

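View pics/s10.png

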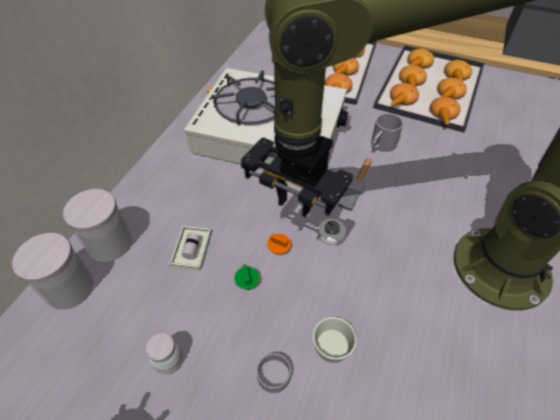

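Emit:
{"api": "send_rows", "payload": {
  "rows": [
    [[0.5,0.0045,-0.037,0,0,0,0],[0.5,0.0045,-0.037,0,0,0,0],[0.5,0.0045,-0.037,0,0,0,0],[0.5,0.0045,-0.037,0,0,0,0],[0.5,0.0045,-0.037,0,0,0,0],[0.5,0.0045,-0.037,0,0,0,0],[0.5,0.0045,-0.037,0,0,0,0],[0.5,0.0045,-0.037,0,0,0,0],[0.5,0.0045,-0.037,0,0,0,0],[0.5,0.0045,-0.037,0,0,0,0],[0.5,0.0045,-0.037,0,0,0,0],[0.5,0.0045,-0.037,0,0,0,0]]
  ]
}}

```text
time_s: 27.03
tool_pos: [522.9, -261.2, 306.8]
tool_rot: [0.0, 0.996, -0.089, -0.001]
force: [-0.2, 0.3, 0.2]
finger_gap: 43.5
```

Emit:
{"api": "send_rows", "payload": {
  "rows": [
    [[0.5,-0.015,-0.03,0,0,0,0],[0.5,-0.015,-0.03,0,0,0,0],[0.5,-0.015,-0.03,0,0,0,0],[0.5,-0.015,-0.03,0,0,0,0],[0.5,-0.015,-0.03,0,0,0,0],[0.5,-0.015,-0.03,0,0,0,0],[0.5,-0.015,-0.03,0,0,0,0],[0.5,-0.015,-0.03,0,0,0,0]]
  ]
}}

```text
time_s: 27.7
tool_pos: [401.1, -500.1, 306.7]
tool_rot: [-0.0, 0.996, -0.089, -0.001]
force: [1.3, -0.6, -0.4]
finger_gap: 43.8
```

```bash
python3 st.py; python3 - <<'E'
from h import *
f=snap("side",11);t=snap("top",11)
def br(c): return np.clip(c.astype(float)*1.6,0,255).astype(np.uint8)
cv2.imwrite("pics/c11.png",np.hstack([br(crop(f,304,130,20,10)),br(crop(t,366,191,20,10))]))
E
```

```text
27.7 [ 401.1 -500.1  306.7] F [ 1.3 -0.6 -0.4] T [-0.04 -0.15  0.01] 43.8 ang -10.16 [ 1.26  0.34 -0.52  1.44  0.17  1.41  0.56]
```

View pics/c11.png

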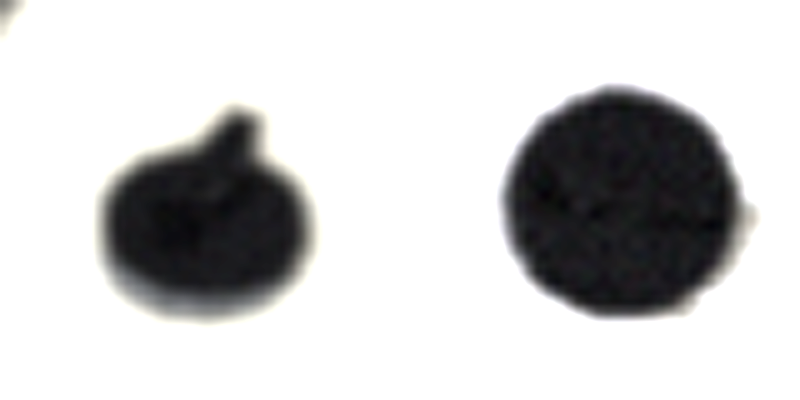

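```bash
python3 - <<'E'
from h import *
f=load("side",11); g=f["frame"].mean(2)
for u in (300,302,304,306): print(u,dict(zip(range(132,146),g[132:146,u].astype(int))))
for r in (134,135,136): print(r,g[r,288:320].astype(int))
a=np.linspace(0,2*np.pi,361)
c=(569.7,-161)
for gap in(0,2,5,7):
    v=max(proj(f,[c[0]+30*np.cos(q),c[1]+30*np.sin(q),104+gap])[1] for q in a)
    vt=min(proj(f,[c[0]+30*np.cos(q),c[1]+30*np.sin(q),109+gap])[1] for q in a)
    print(gap,"flange bottom",v,"top",vt)
print("collar foot",max(proj(f,[c[0]+28.5*np.cos(q),c[1]+28.5*np.sin(q),100])[1] for q in a))
# wing: top points
t=load("top",11); gt=t["frame"].mean(2)
gt=gt[180:204,354:380]; np.set_printoptions(linewidth=200); print(gt.astype(int))
im=gt<18; ys,xs=np.nonzero(im); sel=(xs>1)&(xs<23)
vx,vy,x0,y0=cv2.fitLine(np.c_[xs,ys].astype(np.float32),cv2.DIST_HUBER,0,.01,.01).ravel(); print("dark line slope deg",np.degrees(np.arctan2(vy,vx)))
E
```

```text
300 {132: np.int64(8), 133: np.int64(10), 134: np.int64(9), 135: np.int64(13), 136: np.int64(17), 137: np.int64(18), 138: np.int64(31), 139: np.int64(59), 140: np.int64(80), 141: np.int64(119), 142: np.int64(167), 143: np.int64(183), 144: np.int64(184), 145: np.int64(185)}
302 {132: np.int64(7), 133: np.int64(9), 134: np.int64(10), 135: np.int64(15), 136: np.int64(17), 137: np.int64(15), 138: np.int64(21), 139: np.int64(50), 140: np.int64(81), 141: np.int64(108), 142: np.int64(163), 143: np.int64(182), 144: np.int64(185), 145: np.int64(184)}
304 {132: np.int64(11), 133: np.int64(13), 134: np.int64(17), 135: np.int64(16), 136: np.int64(17), 137: np.int64(18), 138: np.int64(18), 139: np.int64(41), 140: np.int64(69), 141: np.int64(97), 142: np.int64(150), 143: np.int64(178), 144: np.int64(184), 145: np.int64(184)}
306 {132: np.int64(14), 133: np.int64(15), 134: np.int64(18), 135: np.int64(17), 136: np.int64(17), 137: np.int64(18), 138: np.int64(21), 139: np.int64(43), 140: np.int64(69), 141: np.int64(103), 142: np.int64(162), 143: np.int64(182), 144: np.int64(184), 145: np.int64(185)}
1
[... 2562 characters left out ...]
 14  21  16  18  43  92 138]
 [212 210 207 187 125  47  20  12  18  17  18  18  14  20  16  18  16  20  13  15  18  15  41  89 130 174]
 [212 211 210 205 178 119  51  21  17  16  16  14  13  15  18  19  18  19  18  16  21  39  81 126 174 204]
 [213 213 212 212 202 180 133  82  45  22  12  16  17  12  17  17  14  15  20  25  53 101 161 193 207 210]
 [211 212 212 212 211 209 198 181 131  69  41  26  23  21  21  21  22  31  36  58  99 134 182 208 211 212]
 [213 212 210 211 210 213 210 207 197 173 134  92  74  73  73  73  81  95 115 128 139 176 201 210 212 212]
 [211 212 213 211 211 213 210 209 211 206 201 195 192 192 191 193 194 192 196 197 199 206 212 213 211 212]]
dark line slope deg 18.60288
```

```bash
python3 -c "
from plant import manip
print(manip.hand_in())"
```

```text
the job is handed in; nothing more can be done
None
```

The fresh cell is in the well with the black cap locked over it. I handed the job in at about 28 s of the 72 s allowed; no verdict was reported.

**What I did**
- **Cell:** I gripped it twice at right angles to centre it, checked it over the well in the side camera, lowered it about 22 mm into the bore and let it slide down. A picture afterwards showed the stud centred in the collar, below the rim.
- **Cap:** I set it in along the notch line, pushed it down with 8–9 N at most, and turned it clockwise to the stop at about 82–83° (0.5 N m). I then backed off 3°, let it rise to the top of the detent and released it.

**Last checks**
- **Height:** the side view puts the flange about 5 mm above the collar, so it is in the detent and not at 2 mm under the lip.
- **Wing angle:** about 15° from the hob's y, going by the tool angle when I let go. A rough line fit in the top view was noisier and suggested up to about 24°, just over the 23° limit. I trust the tool angle, because reading the wing's shadow line by eye in the same picture gave the same 15°.
- **Arm and bystanders:** the arm is clear and touches nothing. I touched none of the other things, though I did not measure their positions afterwards.

**Disagreement:** the two cameras and the tool readings differed by 2–4 mm in y, so I aligned cell and well within the side view alone. The fit went in without resistance.

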